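# Park the bottle opener on its post

### The arm

A 6-joint arm with a two-finger parallel gripper is mounted at the origin on the work surface. World frame = base frame: x ahead of the robot, y to its left, z up, the work surface at z = 0. Lengths are in mm, angles in rad, forces in N, time in s.
With the tool pointing down it reaches from about 425 to 925 mm from the base axis. Payload 12.5 kg.
Tool frame: the origin (TCP) lies at the very end of the fingers, on their centre line; the grasp point (between the pads) lies 19 mm behind it; z points along the fingers, x is the direction in which the jaws open and shut, and the axes are right-handed (so a half turn about z gives the same grasp; the last joint's range is limited). The gripper opens to 85 mm and grips with 20 to 120 N. Pads are 22 mm wide; open, the fingers measure 114 mm over their backs; the gripper's body (76 mm by 85 mm) begins 54 mm behind the grasp point. The pads swing forward as they close: fully open they stand 13 mm farther back than shut.
Start: joints at [1.108, 0.491, 1.559, -0, 1.092, -0.106], TCP at [218.282, 585.66, 231.327] pointing down, gripper open.
Joint ranges: [-3.1, 3.1], [-0.84, 2.19], [0.05, 2.79], [-1.13, 4.28], [0.06, 2.93], [-2.69, 2.69]. Speed limits (rad/s): [2.22, 2.22, 2.79, 3.14, 3.14, 3.14].

### API

Orientations are given as a rotation vector (axis times angle).
In Python, from workcell import arm gives the robot as it stands.
- The arm moves only by the tool apply_moves, never from a script. Its argument "steps" is text: rows parted by semicolons, each of 5 numbers parted by spaces: the shift along the world's x, y, z in cm, then the turn about the world's z in degrees, then the finger opening in cm, from 0 to 8.54. In form: dx dy dz yaw grip; .... A call has exactly 8 rows; each row shifts and turns the pose as measured when the row begins; what a row does not reach is not made up. A row lasts 1/12 s, in which the tool goes at most 41.7 mm and 7.16 degrees, less where a joint would pass 70% of its speed; a pose out of reach is approached as far as the arm can. A call with a gripper value outside its range is refused whole. The fingers move at their own pace and stop on an object; the grip force is fixed at half the most. Time passes only in rows, so rows that do not move let the fingers close, or fill a call up. It gives the time, the measured TCP pose, the force and the opening at its end, in the units of the state.
- arm.get_state(): the state, without advancing time (a new reading comes with each control period).
- arm.get_image(name): name is "side" or "top" or "wrist"; returns a dict with "image" (480x640x3 uint8, blue, green, red), "mtx" (3x3 intrinsics, pixels), "origin" and "rotation" of the camera in the world; the wrist camera has in their place "mount" (4x4, takes a point from camera to tool coordinates, whose origin is the TCP and whose axes are the tool frame's). Camera axes: x right, y up, looking along -z (the intrinsics and any distortion apply to the point x, -y, -z); pixel columns grow to the right and rows downward; lengths in mm; the calibration is good to about 2 mm. A picture is of the moment at which its call begins: read the wrist's pose just before it. There is no depth.
- arm.finish_job(): hands the job in, once; it reports no verdict.
The state is a dict: "t": time; "joint_positions": joint angles; "joint_velocities": joint speeds; "effort": joint torques, N m; "ee_pos": TCP position; "tcp_rot": TCP orientation; "contact_force": force on the tool from outside, world axes, zero at the start; "ft_torque": the same for the moment, N m; "gripper_width": finger opening in mm.
Only numpy, scipy, OpenCV 4.12 (cv2) and the standard library are available. Lean on these libraries where they do the work, as an engineer would, in place of code of your own. Each camera call takes 0.05 s, during which the arm holds its last target. There are 200 camera calls.

### The job

Put the bottle opener away on its stand: take it from the cork trivet, slide its open C-shaped head sideways through the gap onto the thin neck of the post under the cap, then press it straight down over the thick collar, past the spring bumps, until it sits fully home and flat on the concrete base, and let go. Feel your way in gently: the post is not quite in the middle of its base, and neither the opener nor the robot may ever press on the stand with more than 25 N, and leave everything else on the table where it is.

Things in the scene. Friction and masses are not known exactly. Their poses are not given: they have to be found in the camera images.
- opener_grip (a point): Centre of the gripping part of the bottle opener's black rubber handle, 11 mm above the opener's flat underside. The handle is 18 mm wide (y), 22 mm high (z), 85 mm long: from 28 mm in front (+x) of this point to 57 mm behind it. +x points along the handle to the C-shaped head, z up.
- opener_head (a point): Centre of the round bore of the opener's C-shaped steel head, half-way up the 12 mm high head; 48 mm along +x from the grip point. Bore 20 mm across, head 34 mm across outside. Its gap faces +x (away from the handle): parallel cheeks 11.6 mm apart from 9 to 22 mm in front of this point, then a mouth flaring 40 degrees each side to about 35 mm wide inside at 36 mm.
- stand_seat (a point): Centre of the flat top of the stand's base, where the opener's underside must end up; z up. NOT the post's axis (see stand). Post, heights above this point: thick collar 18 mm across up to 22 mm, its top edge bevelled by 1.5 mm; thin neck 10 mm across from 22 to 50 mm; cap 25 mm across from 50 to 61 mm (wider than the bore, so the head cannot go on over the top).
- trivet: Round cork trivet, 170 mm across, 8 mm thick, fixed; origin at the centre of its underside, on the table.
- sugar_bowl: White ceramic sugar bowl with a blue lid, loose, 94 mm across, 98 mm high, origin under its centre. Leave alone.
- cup: Yellow plastic cup, loose, 76 mm across, 100 mm high, origin under its centre. Leave alone.
- candle: Amber glass candle jar with a wooden lid, loose, 74 mm across, 82 mm high, origin under its centre. Leave alone.
- remote: Black remote control lying flat, loose, 150 x 42 x 16 mm (x, y, z), origin under its centre. Leave alone.
- stand: Stand fixed to the table: concrete base 124 mm across, 30 mm high; origin under its centre. Its upright post is clamped in an oversized hole, off the base's centre by up to 8.5 mm in x and in y: find it by feel or sight. The opener may come from any side. 3 white sprung bumps stand out 2.5 mm from the collar, 46.5 mm above the table; pressing the head past them takes 3 to 8 N, its weight does not do it.
- opener: Stainless bottle opener with a black rubber handle, 90 to 145 g, lying flat on the trivet, loose. Origin under the bore's centre, on the flat underside that head and handle share (6 mm below the head point); +x from handle to head, z up.
- volume: Volume knob on top of the blue-grey speaker at the far side of the table (speaker 85 x 200 x 95 mm, fixed); origin at the knob. Leave alone.
There are look-alikes about, which are no part of the job. What is shaped like the opener but orange or pink is not meant. Leave any pink look-alike of the stand alone.

How it is judged (in metres and radians):
On the way:
1. the C-shaped head is around the thin neck of the post, above the collar (horizontal distance between opener_head and stand_seat below 0.0185 m and z of opener_head in the frame of stand_seat between 0.022 and 0.048 m), for 0.1 s.
At the end, for the whole second after the job is handed in: The opener's head is around the post's collar (bore centre within 15.5 mm of the base's centre, which only a head around the off-centre post can reach), fully down (underside within 2.5 mm of the base), flat within 0.08 rad, released and at rest (horizontal distance between opener_head and stand_seat below 0.0155 m and z of opener_head in the frame of stand_seat below 0.0085 m and angle between opener_head's own z axis and vertical below 0.08 rad and linear speed of opener below 0.01 m/s); the robot touches nothing.
It fails at once if opener and stand press on each other with more than 25 N (contact force between opener and stand above 25 N).
It fails at once if the robot presses on the stand with more than 25 N (contact force between the arm and stand above 25 N).
It fails at once if another thing on the table is moved by more than 15 mm, or the volume knob is touched (distance of any of sugar_bowl, cup, candle, remote from where it was at the start of the episode above 0.015 m or contact force between the arm and volume above 1 N).
It also fails if it takes over 69 s, if anything falls off the work surface, if the arm or the gripper's body presses on something with over 40 N, if the wrist force passes 120 N, or if a joint passes its speed limit or range.

## Working session

There is one attempt and no reset: what is moved stays moved. The work goes in short steps, Python scripts to look and compute and a tool call to move; the robot and the scene stay as the last step left them, time stands still between calls to the robot, and variables do not carry over. Pictures are saved under pics/ and viewed, about 8 in all and at most 12, crops included, and the job is handed in when it is done.

Besides the shell and the picture viewer there is one more tool, called after ">>>" in YAML: its name, and indented under it one key for each argument. apply_moves: Moves the arm, as the interface text tells. Its arguments: {"type":"object","properties":{"steps":{"type":"string"}},"required":["steps"]}

```bash
mkdir -p pics; cat > h.py <<'E'
import numpy as np,cv2
from workcell import arm
from scipy.spatial.transform import Rotation as R
def cam(n):
    s=arm.get_state(); d=arm.get_image(n)
    if n=="wrist":
        m=np.array(d["mount"]); r=R.from_rotvec(s["tcp_rot"]).as_matrix()
        d["origin"]=r@m[:3,3]+np.array(s["ee_pos"]); d["rotation"]=r@m[:3,:3]
    return d
def ray(d,u,v,z):
    K=np.array(d["mtx"]);dist=d.get("distortion")
    p=cv2.undistortPoints(np.array([[[u,v]]],float),K,None if dist is None else np.array(dist))[0,0]
    w=np.array(d["rotation"])@np.array([p[0],-p[1],-1]);o=np.array(d["origin"])
    return o+w*(z-o[2])/w[2]
def proj(d,P):
    c=np.array(d["rotation"]).T@(np.array(P)-d["origin"]);q=np.array(d["mtx"])@[c[0],-c[1],-c[2]];return q[:2]/q[2]
E
python3 - <<'E'
from h import *
for n in("top","side"):
    d=cam(n);cv2.imwrite(f"pics/{n}0.png",d["image"]);print(n,[k for k in d],d["origin"],np.round(d["rotation"],3).tolist(),np.round(d["mtx"],1).tolist(),d.get("distortion"))
print(arm.get_state())
E
```

```text
top ['image', 'mtx', 'origin', 'rotation'] [ 428.09239683   21.07064683 1434.57221301] [0.044, -0.088, -1.565] [[567.1, 0.0, 309.1], [0.0, 567.1, 230.9], [0.0, 0.0, 1.0]] None
side ['image', 'mtx', 'origin', 'rotation'] [  168.54817946 -1028.77929776  1268.28755374] [0.754, -0.132, -0.298] [[566.3, 0.0, 305.8], [0.0, 566.3, 233.9], [0.0, 0.0, 1.0]] None
{'t': 0.1, 'joint_positions': array([ 1.10841988e+00,  4.91485291e-01,  1.55939084e+00,  1.45491594e-05,
        1.09170267e+00, -1.05604432e-01]), 'joint_velocities': array([-0.00025128, -0.00114156, -0.00072966, -0.00120843,  0.00051558,
       -0.00094558]), 'effort': array([ 2.11294660e-03, -6.19448447e+01, -2.62029809e+01, -1.17595400e-04,
        2.94928461e-03, -4.46123386e-05]), 'ee_pos': array([218.17047541, 585.47109943, 230.79406626]), 'tcp_rot': array([ 2.57999171e+00,  1.79174173e+00, -1.36790317e-03]), 'contact_force': array([-1.24946838,  0.57285203,  0.18916683]), 'ft_torque': array([ 0.04474201,  0.03083651, -0.02727452]), 'gripper_width': 85.44493683156395}
```

Rotation is a rotation vector; fix that and view.

```bash
sed -i 's/^    return d$/    else: d["rotation"]=R.from_rotvec(d["rotation"]).as_matrix()\n    return d/' h.py; cat h.py | head -12
```

```text
import numpy as np,cv2
from workcell import arm
from scipy.spatial.transform import Rotation as R
def cam(n):
    s=arm.get_state(); d=arm.get_image(n)
    if n=="wrist":
        m=np.array(d["mount"]); r=R.from_rotvec(s["tcp_rot"]).as_matrix()
        d["origin"]=r@m[:3,3]+np.array(s["ee_pos"]); d["rotation"]=r@m[:3,:3]
    else: d["rotation"]=R.from_rotvec(d["rotation"]).as_matrix()
    return d
def ray(d,u,v,z):
    K=np.array(d["mtx"]);dist=d.get("distortion")
```

View pics/top0.png

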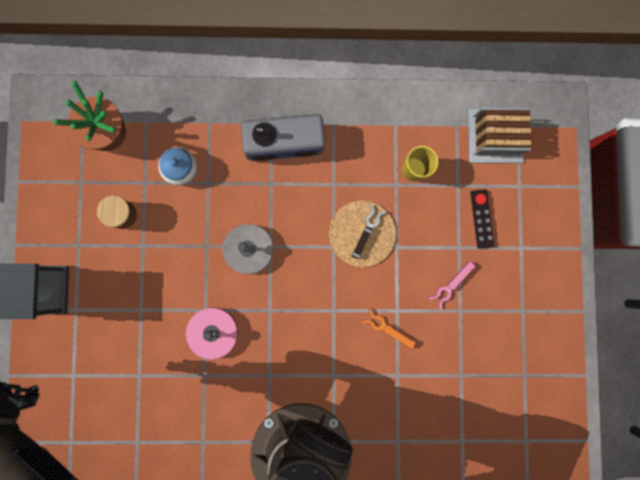

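View pics/side0.png

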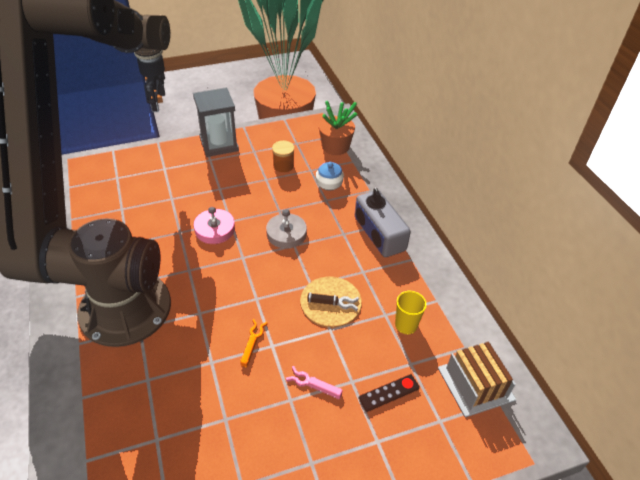

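Top view: the trivet is at (363,233). On it the opener has its handle at (363,240) and its head up-right at (375,215). The grey stand is at (248,249) and the pink one at (212,334). The side view agrees. Rough positions next.

```bash
python3 - <<'E'
from h import *
d=cam("top");s=cam("side")
for n,u,v,z in[("trivet",363,233,8),("hand",362,241,25),("head",374,219,18),("stand",248,249,30),("bowl",177,167,60),("pink",212,334,30),("cup",422,163,60),("speaker",284,137,95)]:
    print(n,ray(d,u,v,z).round())
for n,u,v,z in[("trivet",331,301,8),("stand",287,233,30),("cap",286,213,91)]: print("side",n,ray(s,u,v,z).round())
im=d["image"];sub=im[195:270,325:400];m=cv2.inRange(cv2.cvtColor(sub,cv2.COLOR_BGR2HSV),(0,0,0),(180,255,55))
c=max(cv2.findContours(m,0,2)[0],key=cv2.contourArea);r=cv2.minAreaRect(c);print(r)
b=cv2.boxPoints(r)+[325,195]
print([ray(d,*p,25).round(1) for p in b])
cv2.imwrite("pics/z.png",np.hstack([cv2.resize(sub,(400,400),interpolation=2),cv2.resize(im[215:290,210:285],(400,400),interpolation=2)]))
E
```

```text
trivet [ 544. -155.    8.]
hand [ 523. -151.   25.]
head [ 579. -182.   18.]
stand [501. 133.  30.]
bowl [699. 306.  60.]
pink [294. 218.  30.]
cup [ 715. -296.   60.]
speaker [768.  45.  95.]
side trivet [ 545. -155.    8.]
side stand [499. 111.  30.]
side cap [504. 135.  91.]
((36.595123291015625, 47.04389953613281), (3.911210060119629, 21.092594146728516), 24.775142669677734)
[array([ 498.3, -134. ,   25. ]), array([ 546.4, -156.3,   25. ]), array([ 542.3, -165.2,   25. ]), array([ 494.3, -142.9,   25. ])]
```

View pics/z.png

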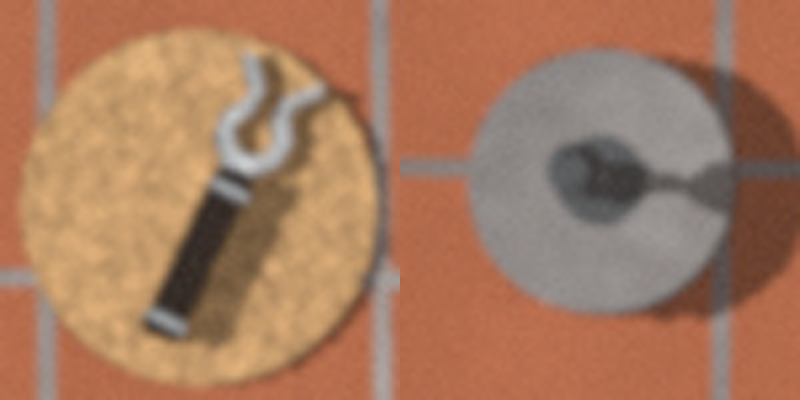

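The two crops confirm it: the opener points up-right with its head at crop (255,140), and the post sits near (600,180) on the stand. I'll move above the trivet for a wrist look.

>>> apply_moves:
  steps: "2.5 -3 0 -1 8.5;2.5 -3 0 -1 8.5;2.5 -3 0 -1 8.5;2.5 -3 0 -1 8.5;2.5 -3 0 0 8.5;2.5 -3 0 0 8.5;2.5 -3 0 0 8.5;2.5 -3 0 0 8.5"

```text
t: 0.87
ee_pos: [419.0, 339.4, 229.3]
tcp_rot: [-2.634, -1.711, 0.003]
contact_force: [0.7, 0.8, 0.5]
gripper_width: 84.8
```

>>> apply_moves:
  steps: "1 -3.5 0 0 8.5;1 -3.5 0 0 8.5;1 -3.5 0 0 8.5;1 -3.5 0 0 8.5;1 -3.5 0 0 8.5;1 -3.5 0 0 8.5;1 -3.5 0 0 8.5;1 -3.5 0 0 8.5"

```text
t: 1.53
ee_pos: [503.2, 45.2, 229.0]
tcp_rot: [-2.635, -1.71, 0.001]
contact_force: [0.9, 1.0, -0.0]
gripper_width: 84.6
```

>>> apply_moves:
  steps: "0.3 -3.5 0 0 8.5;0.3 -3.5 0 0 8.5;0.3 -3.5 0 0 8.5;0.3 -3.5 0 0 8.5;0 -3.5 0 0 8.5;0 -2 0 0 8.5;0 0 0 0 8.5;0 0 0 0 8.5"

```text
t: 2.2
ee_pos: [515.2, -167.0, 228.3]
tcp_rot: [2.641, 1.7, -0.001]
contact_force: [-0.2, -0.1, -0.1]
gripper_width: 85.4
```

```bash
python3 - <<'E'
from h import *
d=cam("wrist");cv2.imwrite("pics/w1.png",d["image"]);print(d["origin"],d["rotation"].round(2).tolist());print(arm.get_state()["ee_pos"])
for P in[(532,-155,20),(501,133,30)]:print(proj(d,P))
np.savez("w1.npz",**{k:np.array(v) for k,v in d.items()})
E
```

```text
[ 453.0365939  -138.49832681  369.0571486 ] [[0.42, -0.88, -0.24], [0.91, 0.4, 0.11], [-0.0, -0.27, 0.96]]
[ 515.28495239 -166.58355897  228.28770831]
[345.0440998  221.88666202]
[684.91326288  30.03760223]
```

View pics/w1.png

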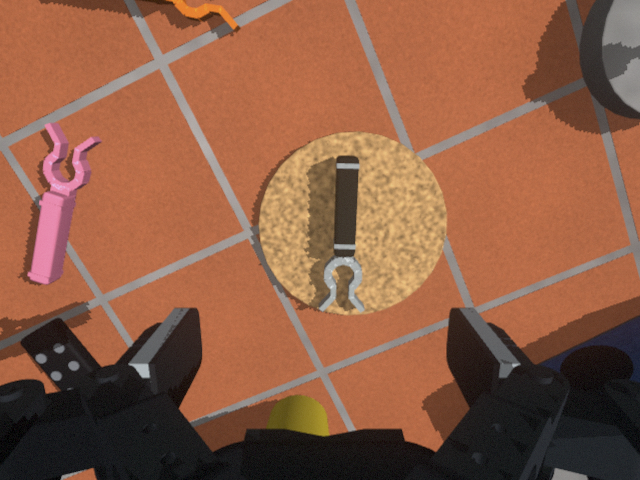

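The wrist view shows the handle from (347,157) to (345,255) and the bore centre at about (343,273). It is aligned with the jaws to about a degree.

```bash
python3 - <<'E'
from h import *
d=dict(np.load("w1.npz"))
a=ray(d,347.5,157,30);b=ray(d,345,255,30);h=ray(d,343,273,18);print(a,b,h,np.linalg.norm(b-a))
x=b-a;x/=np.linalg.norm(x);print("yaw",np.degrees(np.arctan2(x[1],x[0])),"grip",a+57*x,"from head",h-48*x)
s=arm.get_state();X=R.from_rotvec(s["tcp_rot"]).as_matrix()[:,0];print("jaw",np.degrees(np.arctan2(X[1],X[0])),s["ee_pos"])
E
```

```text
[ 481.84312474 -131.31163356   30.        ] [ 556.23111189 -166.22172147   30.        ] [ 574.58357703 -175.62536636   18.        ] 82.17229989811851
yaw -25.14054253005635 grip [ 533.44342402 -155.52751913   30.        ] from head [ 531.13069342 -155.23304167   18.        ]
jaw 65.57903982857057 [ 515.28495239 -166.58355897  228.28770831]
```

>>> apply_moves:
  steps: "0.2 0.1 -1 -7.1 8.5;0.2 0.1 -1 -7.1 8.5;0.2 0.1 -1 -7.1 8.5;0.2 0.1 -1 -7.1 8.5;0.2 0.1 -1 -7.1 8.5;0.2 0.1 -1 -7.1 8.5;0.2 0.2 -1 -7.1 8.5;0.2 0.2 -1 -7.1 8.5"

```text
t: 2.92
ee_pos: [532.7, -145.7, 147.8]
tcp_rot: [3.13, 0.227, 0.002]
contact_force: [0.7, -0.8, -0.2]
gripper_width: 84.9
```

>>> apply_moves:
  steps: "0 0 0 -7.1 8.5;0 0 0 -7.1 8.5;0 0 0 -7.1 8.5;0 0 0 -7.1 8.5;0 0 0 -7.1 8.5;0 0 0 -7.1 8.5;0 0 0 -7.1 8.5;0 0 0 -7.1 8.5"

```text
t: 3.58
ee_pos: [532.3, -131.7, 145.8]
tcp_rot: [-2.858, 1.302, 0.007]
contact_force: [0.2, -0.3, -0.0]
gripper_width: 85.2
```

>>> apply_moves:
  steps: "0 0 0 -7.1 8.5;0 0 0 -7.1 8.5;0 0 0 -7.1 8.5;0 0 0 -7.1 8.5;0 0 0 -7.1 8.5;0 0 0 -7.1 8.5;0 0 0 -7.1 8.5;0 0 0 -7.1 8.5"

```text
t: 4.25
ee_pos: [532.3, -118.5, 146.8]
tcp_rot: [-1.882, 2.511, 0.008]
contact_force: [0.7, -0.7, 0.2]
gripper_width: 84.9
```

```bash
cat >> h.py <<'E'
def jaw():
    s=arm.get_state();M=R.from_rotvec(s["tcp_rot"]).as_matrix();X=M[:,0]
    return round(np.degrees(np.arctan2(X[1],X[0])),2),np.round(s["ee_pos"],1),np.round(M[:,2],3),np.round(s["contact_force"],1),round(s["gripper_width"],1),round(s["t"],2)
E
python3 -c "
from h import *
print(jaw(),arm.get_state()['joint_positions'].round(2))"
```

```text
(np.float64(-106.29), array([ 532.3, -118.5,  146.8]), array([ 0.   ,  0.006, -1.   ]), array([ 0.7, -0.7,  0.2]), 84.9, 4.25) [-0.34  0.48  1.85  0.01  0.81  1.51]
```

>>> apply_moves:
  steps: "0 -1.2 0 -4.4 8.5;0 -1.2 0 -4.4 8.5;0 -1.2 0 0 8.5;0 0 -2 0 8.5;0 0 -2 0 8.5;0 0 0 0 8.5;0 0 0 0 8.5;0 0 0 0 8.5"

```text
t: 4.92
ee_pos: [533.4, -147.8, 108.1]
tcp_rot: [-1.692, 2.64, 0.006]
contact_force: [-0.4, 0.1, -0.3]
gripper_width: 85.1
```

```bash
python3 - <<'E'
from h import *
print(jaw())
d=cam("wrist");cv2.imwrite("pics/w2.png",d["image"]);np.savez("w2.npz",**{k:np.array(v) for k,v in d.items()})
print(proj(d,(482,-131,30)),proj(d,(556,-166,30)),proj(d,(574.6,-175.6,18)))
E
```

```text
(np.float64(-114.7), array([ 533.4, -147.8,  108.1]), array([ 0.003,  0.006, -1.   ]), array([-0.4,  0.1, -0.3]), 85.1, 4.92)
[335.47663757 342.10229866] [338.08128338 203.94812964] [339.52761565 162.26617246]
```

View pics/w2.png

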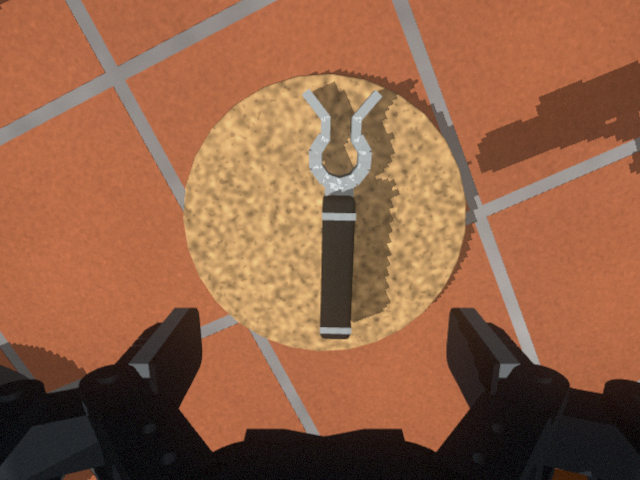

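The wrist view now comes from the head side: handle rear end (336,338), front (339,196), bore centre about (341,159), gap facing away.

```bash
python3 - <<'E'
from h import *
d=dict(np.load("w2.npz"))
a=ray(d,335.5,337,30);b=ray(d,339.5,196,30);h=ray(d,341,159,20);print(a,b,h,np.linalg.norm(b-a))
x=b-a;x/=np.linalg.norm(x);print("yaw",np.degrees(np.arctan2(x[1],x[0])),"grip",a+57*x,b-28*x)
x=(h-a);print(np.degrees(np.arctan2(x[1],x[0])));print(jaw())
E
```

```text
[ 485.01083958 -132.37704317   30.        ] [ 559.57182764 -168.43318644   30.        ] [ 576.02616728 -177.04755197   20.        ] 82.82141273028778
yaw -25.807445010779887 grip [ 536.32578555 -157.19188391   30.        ] [ 534.36448576 -156.24344012   30.        ]
-26.141898706142193
(np.float64(-114.72), array([ 533.5, -147.8,  108.4]), array([ 0.004,  0.006, -1.   ]), array([0.9, 0.3, 0.6]), 84.8, 4.97)
```

>>> apply_moves:
  steps: "0 -0.4 -1.5 -0.9 8.5;0 -0.3 -1.5 0 8.5;0 0 -1.5 0 8.5;0 0 -1.5 0 8.5;0 0 -1 0 8.5;0 0 -1 0 8.5;0 0 0 0 8.5;0 0 0 0 8.5"

```text
t: 5.63
ee_pos: [537.4, -155.0, 32.6]
tcp_rot: [-1.674, 2.643, -0.011]
contact_force: [0.0, 0.9, 0.2]
gripper_width: 85.0
```

```bash
python3 -c "
from h import *
print(jaw())"
```

```text
(np.float64(-115.28), array([ 537.4, -155. ,   32.6]), array([ 0.015,  0.001, -1.   ]), array([0. , 0.9, 0.2]), 85.0, 5.63)
```

>>> apply_moves:
  steps: "-0.2 0 -0.8 0 8.5;-0.1 -0.1 -0.7 0 8.5;0 0 -0.5 0 8.5;0 0 0 0 8.5;0 0 0 0 8.5;0 0 0 0 6;0 0 0 0 4;0 0 0 0 4"

```text
t: 6.3
ee_pos: [535.0, -156.4, 12.8]
tcp_rot: [-1.674, 2.641, -0.015]
contact_force: [-0.0, -0.5, 0.1]
gripper_width: 51.1
```

```bash
python3 -c "
from h import *
print(jaw())"
```

```text
(np.float64(-115.25), array([ 535. , -156.4,   12.8]), array([ 0.018, -0.   , -1.   ]), array([-0. , -0.5,  0.1]), 51.1, 6.3)
```

>>> apply_moves:
  steps: "0 0 -0.1 0 0;0 0 0 0 0;0 0 0 0 0;0 0 0 0 0;0 0 0 0 0;0 0 0 0 0;0 0 0 0 0;0 0 0 0 0"

```text
t: 6.97
ee_pos: [535.3, -156.4, 12.4]
tcp_rot: [-1.674, 2.64, -0.016]
contact_force: [0.5, -0.5, -0.3]
gripper_width: 16.7
```

>>> apply_moves:
  steps: "0 0 0 0 0;0 0 1 0 0;0 0 2 0 0;0 0 3 0 0;0 0 3 0 0;0 0 3 0 0;0 0 3 0 0;0 0 0 0 0"

```text
t: 7.63
ee_pos: [532.6, -155.3, 170.4]
tcp_rot: [-1.676, 2.643, -0.009]
contact_force: [1.0, -0.7, -1.0]
gripper_width: 16.6
```

```bash
python3 -c "
from h import *
print(jaw());d=cam('wrist');cv2.imwrite('pics/w3.png',d['image'])"
```

```text
(np.float64(-115.25), array([ 532.6, -155.3,  170.4]), array([ 0.013,  0.002, -1.   ]), array([ 1. , -0.7, -1. ]), 16.6, 7.63)
```

View pics/w3.png

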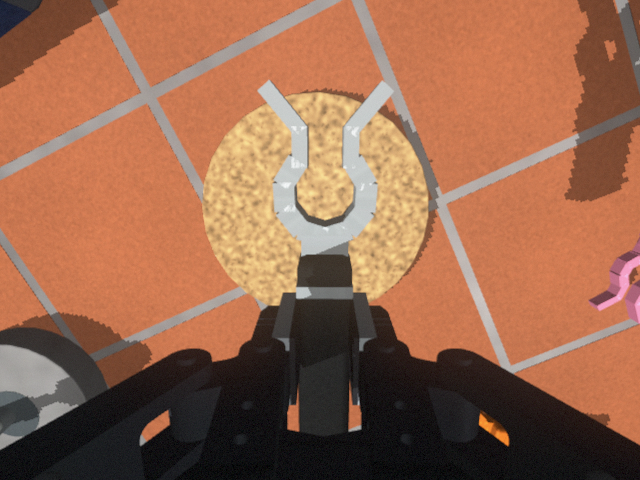

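The opener is held: its bore is at (325,193), symmetric to the jaws. I'll turn it to face +y and move in front of the stand.

>>> apply_moves:
  steps: "-0.2 1 0 7.1 0;-0.2 1 0 7.1 0;-0.2 1 0 7.1 0;-0.2 1 0 7.1 0;-0.2 1 0 7.1 0;-0.2 1 0 7.1 0;-0.2 1 0 7.1 0;-0.2 1 0 7.1 0"

```text
t: 8.35
ee_pos: [511.2, -72.4, 163.5]
tcp_rot: [-2.742, 1.517, 0.015]
contact_force: [0.4, 1.1, -1.4]
gripper_width: 16.6
```

>>> apply_moves:
  steps: "-0.2 1 0 7.1 0;-0.2 1 0 7.1 0;-0.2 1 0 7.1 0;-0.2 1 0 7.1 0;-0.2 1 0 7.1 0;-0.2 1 0 7.1 0;-0.2 1 0 7.1 0;0 0 0 0 0"

```text
t: 9.02
ee_pos: [490.8, 3.0, 156.4]
tcp_rot: [-3.134, 0.202, 0.041]
contact_force: [0.0, 0.6, -2.1]
gripper_width: 16.2
```

```bash
python3 -c "
from h import *
print(jaw())"
```

```text
(np.float64(-7.38), array([490.8,   3. , 156.4]), array([-0.026,  0.002, -1.   ]), array([ 0. ,  0.6, -2.1]), 16.2, 9.02)
```

>>> apply_moves:
  steps: "0 0 0 3.7 0;0 0 0 3.7 0;0 0 0 0 0;0 0 0 0 0;0 0 0 0 0;0 0 0 0 0;0 0 0 0 0;0 0 0 0 0"

```text
t: 9.68
ee_pos: [489.3, 1.8, 153.5]
tcp_rot: [3.14, -0.031, -0.05]
contact_force: [-0.8, 0.3, -1.2]
gripper_width: 16.8
```

```bash
python3 - <<'E'
from h import *
print(jaw())
d=cam("wrist");cv2.imwrite("pics/w4.png",d["image"]);np.savez("w4.npz",**{k:np.array(v) for k,v in d.items()})
print(proj(d,(501,133,30)))
E
```

```text
(np.float64(-1.12), array([489.3,   1.8, 153.5]), array([-0.032, -0.001, -1.   ]), array([-0.8,  0.3, -1.2]), 16.8, 9.68)
[346.97350145  11.40277332]
```

View pics/w4.png

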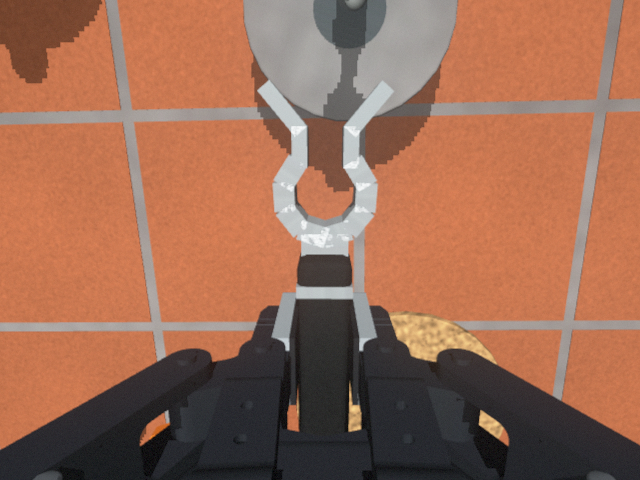

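The wrist view shows the base edge at the top, with the post's column near 350 and the head's axis at 325. I'll back off and descend a bit to see the post fully.

>>> apply_moves:
  steps: "0 -1 -1 0.5 0;0 -1 -1 0.5 0;0 -1 -1 0 0;0 -1 -1 0 0;0 -1 0 0 0;0 -1 0 0 0;0 0 0 0 0;0 0 0 0 0"

```text
t: 10.4
ee_pos: [490.2, -61.3, 113.7]
tcp_rot: [3.14, -0.006, -0.044]
contact_force: [0.3, 0.9, -1.7]
gripper_width: 16.5
```

```bash
python3 - <<'E'
from h import *
print(jaw())
d=cam("wrist");cv2.imwrite("pics/w5.png",d["image"]);np.savez("w5.npz",**{k:np.array(v) for k,v in d.items()})
print(proj(d,(501,133,30)))
E
```

```text
(np.float64(-0.22), array([490.2, -61.3, 113.7]), array([-0.028, -0.001, -1.   ]), array([ 0.3,  0.9, -1.7]), 16.5, 10.4)
[ 352.4729929  -173.07164657]
```

View pics/w5.png

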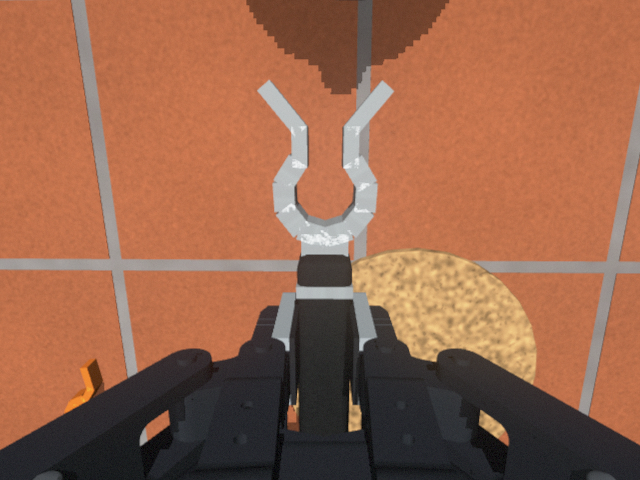

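Backing off took the stand out of view, because this camera looks ahead of the head. I'll go forward instead, above cap height.

>>> apply_moves:
  steps: "0.2 1.5 1 0 0;0.2 2 1 0 0;0.2 2 0 0 0;0 1.5 0 0 0;0 1 0 0 0;0 0 0 0 0;0 0 0 0 0;0 0 0 0 0"

```text
t: 11.12
ee_pos: [496.8, 23.7, 137.7]
tcp_rot: [3.14, -0.005, -0.037]
contact_force: [-0.2, -1.3, -0.5]
gripper_width: 16.6
```

```bash
python3 - <<'E'
from h import *
print(jaw())
d=cam("wrist");cv2.imwrite("pics/w6.png",d["image"]);np.savez("w6.npz",**{k:np.array(v) for k,v in d.items()})
print(proj(d,(501,133,30)))
E
```

```text
(np.float64(-0.17), array([496.8,  23.7, 137.7]), array([-0.023, -0.002, -1.   ]), array([-0.2, -1.3, -0.5]), 16.6, 11.12)
[335.90235464  48.5734487 ]
```

View pics/w6.png

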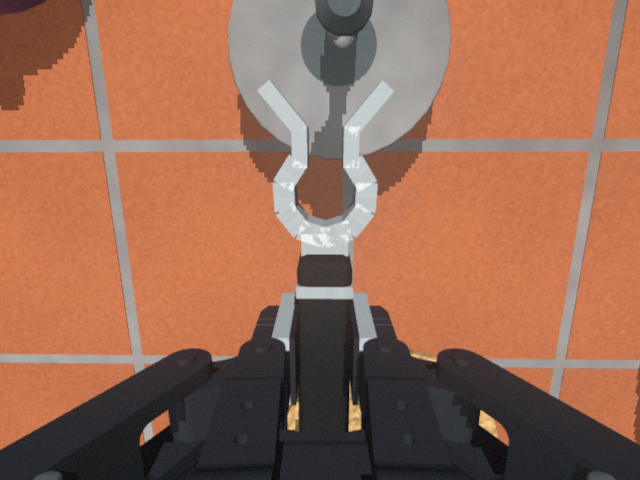

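The base is centred near (339,40) and the cap spans columns 316–372, so the post is at about column 344. The head's bore is at (325,193).

```bash
python3 - <<'E'
from h import *
d=dict(np.load("w6.npz"));tz=137.7
print("cap L,R@91",ray(d,316,8,91),ray(d,372,8,91),"z80",ray(d,318,15,80),ray(d,370,15,80))
print("front lower",ray(d,343,36,80),"hole",ray(d,339,45,30),"base L,R",ray(d,229,38,30),ray(d,450,38,30),"front",ray(d,336,158,30))
ht=tz-4.4+12
print("mouth tips",ray(d,263,90,ht),ray(d,388,90,ht),"bore LR",ray(d,295,190,ht),ray(d,356,190,ht),"cheeks",ray(d,307,135,ht),ray(d,343,135,ht),ray(d,325,221,ht))
E
```

```text
cap L,R@91 [492.66283028 138.09030465  91.        ] [515.26183723 137.86556331  91.        ] z80 [493.06490992 138.08351567  80.        ] [515.37281905 137.86879068  80.        ]
front lower [503.87276041 129.76390336  80.        ] hole [502.68815591 134.7819073   30.        ] base L,R [442.40406761 138.79290971  30.        ] [562.79142789 137.76264821  30.        ] front [501.27410474  74.02992527  30.        ]
mouth tips [478.54952462 102.69485031 145.3       ] [516.24819521 102.46741164 145.3       ] bore LR [487.55087287  72.34672108 145.3       ] [507.1507608   72.33309393 145.3       ] cheeks [491.6771768   89.46605128 145.3       ] [502.84330976  89.42457568 145.3       ] [497.17216348  62.14553491 145.3       ]
```

>>> apply_moves:
  steps: "0.3 -0.5 -1 0 0;0.2 -0.5 -1 0 0;0.2 0 -1 0 0;0 0 -1 0 0;0 0 -1 0 0;0 0 -1 0 0;0 0 0 0 0;0 0 0 0 0"

```text
t: 11.83
ee_pos: [504.2, 7.7, 68.2]
tcp_rot: [3.14, -0.015, -0.043]
contact_force: [0.6, 0.7, -0.8]
gripper_width: 16.6
```

```bash
python3 - <<'E'
from h import *
print(jaw())
E
```

```text
(np.float64(-0.56), array([504.2,   7.7,  68.2]), array([-0.028, -0.001, -1.   ]), array([ 0.6,  0.7, -0.8]), 16.6, 11.83)
```

>>> apply_moves:
  steps: "0 1 0 0.3 0;0 1 0 0 0;0 1 0 0 0;0 0.5 0 0 0;0 0 0 0 0;0 0 0 0 0;0 0 0 0 0;0 0 0 0 0"

```text
t: 12.5
ee_pos: [504.7, 47.3, 69.4]
tcp_rot: [3.14, -0.004, -0.04]
contact_force: [0.2, -0.3, -1.1]
gripper_width: 16.6
```

```bash
python3 - <<'E'
from h import *
print(jaw())
d=cam("wrist");cv2.imwrite("pics/w7.png",d["image"][:300]);np.savez("w7.npz",**{k:np.array(v) for k,v in d.items()})
E
```

```text
(np.float64(-0.15), array([504.7,  47.3,  69.4]), array([-0.025, -0.001, -1.   ]), array([ 0.2, -0.3, -1.1]), 16.6, 12.5)
```

View pics/w7.png

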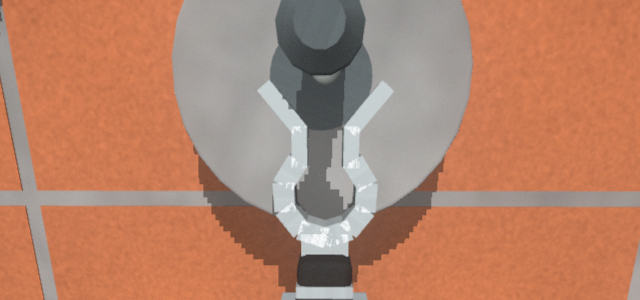

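The post's cap is centred at about (320.5,28), in front of the mouth. The head's axis is at column 325.

```bash
python3 - <<'E'
from h import *
d=dict(np.load("w7.npz"));tz=69.4
for z in(91,85,80): print(z,ray(d,276,25,z)[:2].round(1),ray(d,365,25,z)[:2].round(1))
print("front lower",ray(d,322,75,80).round(1))
ht=tz-4.4+12
print("bore LR",ray(d,295,190,ht).round(1),ray(d,356,190,ht).round(1),"cheek",ray(d,307,135,ht).round(1),ray(d,343,135,ht).round(1))
E
```

```text
91 [492.8 141.1] [515.9 140.9]
85 [492.  142.4] [516.3 142.1]
80 [491.4 143.4] [516.6 143.2]
front lower [504.4 130.1  80. ]
bore LR [495.5  96.   77. ] [515.  96.  77.] cheek [499.6 113.1  77. ] [510.7 113.1  77. ]
```

>>> apply_moves:
  steps: "-0.1 0.5 -0.2 0 0;0 0.5 -0.2 0 0;0 0.5 -0.1 0 0;0 0.3 0 0 0;0 0 0 0 0;0 0 0 0 0;0 0 0 0 0;0 0 0 0 0"

```text
t: 13.22
ee_pos: [503.6, 66.7, 63.6]
tcp_rot: [3.14, -0.006, -0.041]
contact_force: [-0.9, 0.6, -1.9]
gripper_width: 16.6
```

```bash
python3 - <<'E'
from h import *
print(jaw())
E
```

```text
(np.float64(-0.22), array([503.6,  66.7,  63.6]), array([-0.026, -0.001, -1.   ]), array([-0.9,  0.6, -1.9]), 16.6, 13.22)
```

Next, gently into the cheeks.

>>> apply_moves:
  steps: "0 0.3 0 0 0;0 0.3 0 0 0;0 0.3 0 0 0;0 0 0 0 0;0 0 0 0 0;0 0 0 0 0;0 0 0 0 0;0 0 0 0 0"

```text
t: 13.88
ee_pos: [503.7, 76.4, 63.8]
tcp_rot: [3.14, -0.007, -0.04]
contact_force: [0.6, 0.4, -1.0]
gripper_width: 16.8
```

>>> apply_moves:
  steps: "0 0.3 0.1 0 0;0 0.3 0 0 0;0 0.3 0 0 0;0 0 0 0 0;0 0 0 0 0;0 0 0 0 0;0 0 0 0 0;0 0 0 0 0"

```text
t: 14.55
ee_pos: [503.7, 86.4, 64.9]
tcp_rot: [3.14, -0.007, -0.04]
contact_force: [0.5, -0.1, -1.6]
gripper_width: 16.7
```

>>> apply_moves:
  steps: "0 0.3 0 0 0;0 0.3 0 0 0;0 0.15 0 0 0;0 0 0 0 0;0 0 0 0 0;0 0 0 0 0;0 0 0 0 0;0 0 0 0 0"

```text
t: 15.22
ee_pos: [503.6, 94.7, 64.9]
tcp_rot: [3.14, -0.007, -0.04]
contact_force: [0.2, 0.1, -1.1]
gripper_width: 16.9
```

```bash
python3 - <<'E'
from h import *
print(jaw())
d=cam("wrist");cv2.imwrite("pics/w8.png",d["image"][:300]);np.savez("w8.npz",**{k:np.array(v) for k,v in d.items()})
E
```

```text
(np.float64(-0.24), array([503.6,  94.7,  64.9]), array([-0.026, -0.001, -1.   ]), array([ 0.2,  0.1, -1.1]), 16.9, 15.22)
```

View pics/w8.png

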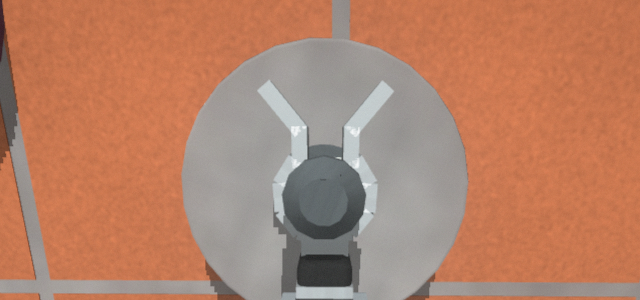

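The head is around the neck. The cap spans columns 283–365 and rows 157–240, centred on the head's axis.

```bash
python3 - <<'E'
from h import *
d=dict(np.load("w8.npz"));tz=64.9;ht=tz-4.4+12
print(d["origin"])
for z in(91,85,80): print(z,ray(d,283,198,z)[:2].round(1),ray(d,365,198,z)[:2].round(1))
print("y",ray(d,324,157,80)[1]-12.5,ray(d,324,157,91)[1]-12.5,ray(d,324,240,91)[1]+12.5,ray(d,324,240,80)[1]+12.5)
print("bore LR",ray(d,295,190,ht).round(1),ray(d,356,190,ht).round(1),"bottom",ray(d,325,221,ht)[1]+10,"cheek",ray(d,307,135,ht).round(1),ray(d,343,135,ht).round(1))
E
```

```text
[507.26018352 163.1320619  205.53685049]
91 [492.8 143.9] [515.6 143.9]
85 [492.1 142.9] [516.1 142.9]
80 [491.4 142.1] [516.4 142. ]
y 141.81902065912692 142.59125170773663 144.29608056497406 141.28660550729384
bore LR [494.5 143.4  72.5] [514.1 143.4  72.5] bottom 143.19307195403107 cheek [498.6 160.5  72.5] [509.8 160.5  72.5]
```

>>> apply_moves:
  steps: "0 -0.05 -0.2 0 0;0 0 -0.2 0 0;0 0 -0.2 0 0;0 0 0 0 0;0 0 0 0 0;0 0 0 0 0;0 0 0 0 0;0 0 0 0 0"

```text
t: 15.93
ee_pos: [503.6, 93.9, 58.0]
tcp_rot: [3.14, -0.007, -0.041]
contact_force: [-0.7, -0.3, -1.8]
gripper_width: 16.7
```

>>> apply_moves:
  steps: "0 0 -0.1 0 0;0 0 -0.1 0 0;0 0 -0.1 0 0;0 0 0 0 0;0 0 0 0 0;0 0 0 0 0;0 0 0 0 0;0 0 0 0 0"

```text
t: 16.6
ee_pos: [504.1, 94.2, 55.5]
tcp_rot: [3.14, -0.008, -0.038]
contact_force: [0.6, 0.9, 0.6]
gripper_width: 16.8
```

>>> apply_moves:
  steps: "0 0 -0.1 0 0;0 0 -0.1 0 0;0 0 0 0 0;0 0 0 0 0;0 0 -0.1 0 0;0 0 0 0 0;0 0 0 0 0;0 0 0 0 0"

```text
t: 17.27
ee_pos: [504.4, 95.3, 53.7]
tcp_rot: [-3.141, 0.008, 0.035]
contact_force: [-1.8, 3.1, 2.0]
gripper_width: 16.6
```

>>> apply_moves:
  steps: "0 0.05 0 0 0;0 0 0 0 0;0 0 -0.1 0 0;0 0 0 0 0;0 0 -0.1 0 0;0 0 0 0 0;0 0 -0.1 0 0;0 0 0 0 0"

```text
t: 17.93
ee_pos: [504.6, 95.6, 51.2]
tcp_rot: [-3.141, 0.008, 0.033]
contact_force: [-0.8, 2.0, -0.1]
gripper_width: 16.5
```

>>> apply_moves:
  steps: "0 0.02 -0.1 0 0;0 0 0 0 0;0 0 -0.1 0 0;0 0 -0.1 0 0;0 0 -0.1 0 0;0 0 0 0 0;0 0 -0.1 0 0;0 0 -0.1 0 0"

```text
t: 18.6
ee_pos: [504.5, 95.7, 44.3]
tcp_rot: [-3.141, 0.008, 0.034]
contact_force: [-0.3, 1.0, 3.4]
gripper_width: 16.7
```

>>> apply_moves:
  steps: "0 0.02 -0.1 0 0;0 0 0 0 0;0 0 -0.1 0 0;0 0 -0.1 0 0;0 0 -0.1 0 0;0 0 0 0 0;0 0 -0.1 0 0;0 0 0 0 0"

```text
t: 19.27
ee_pos: [503.6, 95.6, 37.4]
tcp_rot: [3.141, -0.007, -0.039]
contact_force: [-0.3, -0.0, -5.8]
gripper_width: 16.6
```

>>> apply_moves:
  steps: "0 0 -0.05 0 0;0 0 0 0 0;0 0 -0.05 0 0;0 0 0 0 0;0 0 -0.05 0 0;0 0 0 0 0;0 0 -0.05 0 0;0 0 0 0 0"

```text
t: 19.93
ee_pos: [503.9, 95.5, 35.6]
tcp_rot: [3.141, -0.007, -0.038]
contact_force: [-1.0, 0.3, 1.8]
gripper_width: 16.8
```

>>> apply_moves:
  steps: "0 0 -0.05 0 0;0 0 -0.05 0 0;0 0 0 0 0;0 0 -0.05 0 0;0 0 -0.05 0 0;0 0 0 0 0;0 0 -0.05 0 0;0 0 -0.05 0 0"

```text
t: 20.6
ee_pos: [503.9, 95.3, 34.4]
tcp_rot: [3.141, -0.007, -0.035]
contact_force: [-3.9, -1.3, 13.5]
gripper_width: 16.6
```

13.5 N at TCP z = 34.4 mm, which is exactly where the seated height should be. I'll relax and release.

>>> apply_moves:
  steps: "0 0 0.05 0 0;0 0 0 0 0;0 0 0 0 3;0 0 0 0 4;0 0 0 0 4;0 0 0 0 5;0 0 0 0 5;0 0 0 0 5"

```text
t: 21.27
ee_pos: [504.8, 95.5, 34.6]
tcp_rot: [3.141, -0.008, -0.032]
contact_force: [-0.9, 0.9, 0.0]
gripper_width: 49.8
```

>>> apply_moves:
  steps: "0 0 0 0 5;0 0 0 0 5;0 -0.1 1 0 5;0 -0.3 1.5 0 5;0 -0.5 2 0 5;0 -0.5 2 0 5;0 -0.5 2 0 5;0 0 0 0 5"

```text
t: 21.93
ee_pos: [503.6, 75.6, 125.0]
tcp_rot: [3.141, -0.007, -0.037]
contact_force: [0.8, 0.2, 0.8]
gripper_width: 50.0
```

```bash
python3 - <<'E'
from h import *
print(jaw())
d=cam("wrist");cv2.imwrite("pics/w9.png",d["image"]);np.savez("w9.npz",**{k:np.array(v) for k,v in d.items()})
E
```

```text
(np.float64(-0.26), array([503.6,  75.6, 125. ]), array([-0.023, -0.   , -1.   ]), array([0.8, 0.2, 0.8]), 50.0, 21.93)
```

View pics/w9.png

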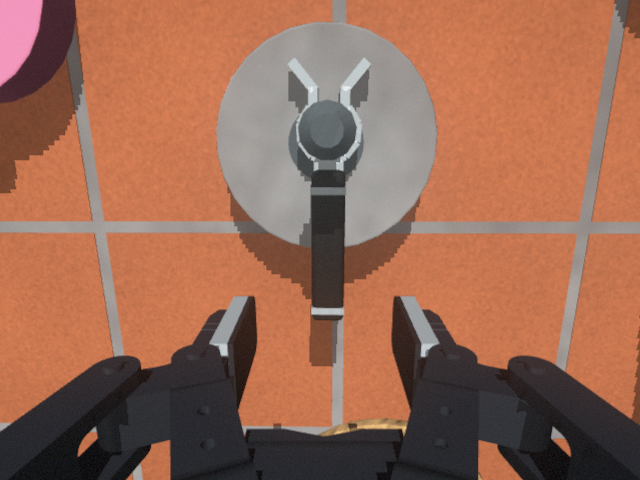

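Released. The opener sits round the post, with its handle along column 328 (rows 172–318) and its mouth tips at (291,63) and (368,63). I'll check its height from known sizes.

```bash
python3 - <<'E'
from h import *
d=dict(np.load("w9.npz"))
for z in(52,57,62): print(z,"len",(ray(d,328,172,z)-ray(d,328,318,z))[1].round(1),ray(d,328,172,z).round(1),"width",(ray(d,344,240,z)-ray(d,312,240,z))[0].round(1))
for z in(42,47,52): print(z,"tips outer",(ray(d,371,63,z)-ray(d,289,63,z))[0].round(1))
s=cam("side")["image"];cv2.imwrite("pics/s2.png",cv2.resize(s[190:270,240:340],(800,640),interpolation=2)[:600])
E
```

```text
52 len 81.4 [503.9 121.6  52. ] width 17.1
57 len 79.5 [504.  122.1  57. ] width 16.7
62 len 77.6 [504.1 122.6  62. ] width 16.3
42 tips outer 40.9
47 tips outer 40.0
52 tips outer 39.1
```

```bash
python3 -c "
from h import *
print(arm.finish_job(),jaw())"
```

```text
the job is handed in; nothing more can be done
the job is handed in; nothing more can be done
```

I put the bottle opener on its stand, released it and handed the job in at about 22 s; no verdict is reported. I gripped it on the trivet and slid its head onto the neck. The wrist camera put the post near (504, 142.5) mm, about 6 mm off the base's centre in y. I then eased it down over the collar and past the bumps until it stopped on the base.

**What the checks showed**
- **Around the neck:** the head was centred on the neck to about 1 mm, with no contact force on the way in.
- **Seated height:** it stopped firmly at TCP z = 34.4 mm. That matches the 30 mm base plus the 4.4 mm between underside and TCP measured at the grasp.
- **Forces:** the highest reading I saw was 13.5 N, when it touched the base. Forces were only read at the end of each 8-row move, so a brief peak in between could have been missed.
- **After release:** the wrist picture shows the opener around the post, and the arm was raised clear of it. The handle measured 81.4 mm long at its seated height, against about 82.5 mm on the trivet, so it agrees to within a few mm.

**What I could not confirm**
- The last side view went over the 12-picture limit, so I did not see it. I did not measure how flat the opener lies, and full depth rests on the force stop and the height match.
- The tool drifted to a tilt of about 0.03 rad and I did not correct it. The opener should have settled flat on release.
- I did not re-measure the other things on the table. No move went near them.

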